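# Pack the cuvette case in the transit chest and clamp the lid

## Robot

A 6-joint arm with a two-finger parallel gripper is mounted at the origin on the work surface; the furniture and walls round the work are solid. World frame = base frame: x ahead of the robot, y to its left, z up, the work surface at z = 0. Lengths are in mm, angles in rad, forces in N, time in s.
With the tool pointing down it reaches from about 300 to 850 mm from the base axis. Payload 5.4 kg.
Tool frame: the origin (TCP) lies at the very end of the fingers, on their centre line; the grasp point (between the pads) lies 19 mm behind it (arm.tcp_to_grasp is the distance from the TCP to the grasp point, in mm); z points along the fingers, y is the direction in which the jaws open and shut (so a half turn about z gives the same grasp; the last joint's range is limited). The gripper opens to 85 mm and grips with 20 to 120 N. Pads are 22 mm wide; open, the fingers measure 114 mm over their backs; the gripper's body (76 mm by 85 mm) begins 54 mm behind the grasp point. The pads swing forward as they close: fully open they stand 13 mm farther back than shut.
Start: joints at [-1.405, 0.158, 1.597, -0, 1.386, -0.21], TCP at [211.01, -534.865, 231.299] pointing down, gripper open.
Joint ranges: [-2.91, 2.91], [-0.94, 2.29], [0.18, 2.7], [-1.29, 4.43], [0.17, 2.64], [-3, 3]. Speed limits (rad/s): [2.57, 2.57, 3.14, 3.14, 3.14, 3.14].

## Interface

Orientations are given as a unit quaternion [x, y, z, w].
In Python, from rig import telemetry, cams, finish_job, arm gives the robot as it stands.
- The arm moves only by the tool arm_command, never from a script. Its argument "steps" is a list that holds one entry, the list of rows, each a list of 5 numbers: the closure in counts, from 0 (fully open) to 255 (shut), then the shift along the tool's x, y, z in mm, then the turn about the tool's z in rad. A call has 1 to 10 rows; each row is the pose to reach, as a shift and turn from the pose commanded when the call began, along the tool's axes at that moment; what a row does not reach only later rows make up. A row lasts 1/12 s, in which the tool goes at most 41.7 mm and 7.16 degrees, less where a joint would pass 70% of its speed; a pose out of reach is approached as far as the arm can. A call with a gripper value outside its range is refused whole. The fingers move at their own pace and stop on an object; "squeeze" is the grip in N (left out, the last holds). Time passes only in rows, so rows that repeat a pose let the fingers close. It gives the time, the measured TCP pose, the force and the opening at its end, in the units of the state.
- telemetry.get_state(): the state, without advancing time (a new reading comes with each control period).
- cams.capture(name): name is "side" or "top"; returns a dict with "frame" (480x640x3 uint8, red, green, blue), "fx", "fy", "cx", "cy" (pixels), "camera_from_world" (4x4, takes a point from world to camera coordinates). Camera axes: x right, y up, looking along -z (the intrinsics and any distortion apply to the point x, -y, -z); pixel columns grow to the right and rows downward; lengths in mm; the calibration is good to about 2 mm. A picture is of the moment at which its call begins. There is no depth.
- finish_job(): hands the job in, once; it reports no verdict.
The state is a dict: "t": time; "joint_pos": joint angles; "qvel": joint speeds; "effort": joint torques, N m; "tcp_pos": TCP position; "eef_rot": TCP orientation; "contact_force": force on the tool from outside, world axes, zero at the start; "torque": the same for the moment, N m; "finger_gap": finger opening in mm.
Only numpy, scipy, OpenCV 4.12 (cv2) and the standard library are available. Lean on these libraries where they do the work, as an engineer would, in place of code of your own. Each camera call takes 0.05 s, during which the arm holds its last target. There are 200 camera calls.

## Task

Pack the wooden cuvette case for transport: swing the lid of the small metal chest right back past upright, put the case flat on the chest's floor and let go of it, lower the lid gently until it is fully shut, and only then flip the clamp lever on the chest's right side over its centre so that it snaps down onto the lid. Leave the tip box, the bottles and the beaker standing where they are.

Things in the scene. Friction and masses are not known exactly. Their poses are not given: they have to be found in the camera images.
- chest: Fixed open-topped aluminium chest, 137 (x) x 172 (y) x 72 mm high, walls 6 mm; the inside is 125 x 160 mm, its floor (rubber mat) 9 mm above the bench. Origin: centre of its underside. Its x points away from the robot (to the hinge side), its y to the left. It stands at yaw 0 +- 0.25.
- lid (a joint): Hinge angle of the flat lid (8 mm thick, 0.3 kg), rad: 0 = shut, 1.9 = stop, leaning back past upright. It turns about the chest's far top edge and its stiff hinge holds it at any angle (about 3 N at the bail moves it). It may start a little ajar.
- lid_hinge (a point): Point on the lid's hinge axis, in the middle of the chest's far top edge (68.5 mm along the chest's x, 72.5 mm above the bench). The axis is the chest's y. With the lid opened by an angle a, the lid's front edge lies 137 mm from here, toward the robot by cos a and up by sin a.
- lid_bail (a point): Middle of the lid's bail handle: a round steel bar 10 mm thick, 84 mm long, parallel to the chest's y, 40 mm in front of the lid's front edge (gap 35 mm for a finger) and, with the lid shut, about 90 mm above the bench (18 mm above the lid's underside). It is 177 mm from the hinge, and moves with the lid. Its two side arms run back to the lid at 42 mm either side of the middle.
- lever (a joint): Angle of the over-centre clamp lever on the chest's right (-y) wall, rad: 0 = open, leaning outward 0.7 rad from upright; 0.7 = upright; 1.135 = centre; 2.27 = clamped, lying level over the lid, pointing along the chest's +y. A spring drives it back to 0 before the centre and on to 2.27 past it; pushing at the grip takes up to about 12 N at the start, less toward the centre.
- lever_pivot (a point): Lever's pivot, 104 mm to the right of the chest's middle (chest x = 0, y = -104 mm), 95 mm above the bench; its axis is the chest's x, so the lever swings in the chest's y-z plane.
- lever_tip (a point): End of the lever, 115 mm from its pivot. The lever is a 14 x 9 mm steel bar, from 63 mm outward a black round grip 20 mm thick. Open, the tip is 74 mm to the right of the pivot and 88 mm above it.
- cuvette_case: The brown wooden case to pack, closed, 58 mm (its x) x 110 mm (its y) x 45 mm high, 0.1 to 0.2 kg, a small brass clasp on one long side. Origin: centre of its underside; z up. Take it across its 58 mm. It stands right-front or left-front of the chest, turned up to 1.2 rad either way from the robot's axes.
- tip_box: Bystander: yellow pipette-tip box with clear lid, 83 (x) x 120 (y) x 86 mm high, in the other of these two places. Origin: centre of its underside.
- bottle_right: Bystander: amber bottle with a black cap, diameter 66, height 146 mm, nearer the robot on the right. Origin: centre of its underside.
- bottle_left: Bystander: amber bottle with a red cap, diameter 69, height 161 mm, nearer the robot on the left. Origin: centre of its underside.
- beaker: Bystander: clear beaker, diameter 74, height 93 mm, at the bench's far right corner beyond the lever. Origin: centre of its underside.

How it is judged:
By the outcome, as a careful person would: the job done as asked, in the order asked, and still so for the second after the job is handed in, with the robot touching nothing.
It also fails if it takes over 70 s, if anything falls off the work surface, if the arm or the gripper's body presses on something with over 40 N, if the wrist force passes 120 N, or if a joint passes its speed limit or range.

## Working session

There is one attempt and no reset: what is moved stays moved. The work goes in short steps, Python scripts to look and compute and a tool call to move; the robot and the scene stay as the last step left them, time stands still between calls to the robot, and variables do not carry over. Pictures are saved under pics/ and viewed, about 8 in all and at most 12, crops included, and the job is handed in when it is done.

Besides the shell and the picture viewer there is one more tool, called after "Call:" as name(argument=value, ...) on one line, values as JSON. arm_command: Moves the arm, as the interface text tells. Its arguments: {"type":"object","properties":{"steps":{"type":"array","items":{"type":"array","items":{"type":"array","items":{"type":"number"}}}},"squeeze":{"type":"number"}},"required":["steps"]}

```bash
ls; mkdir -p pics
cat > h.py <<'E'
import numpy as np, cv2, json
from rig import telemetry, cams, arm
def shot(n,f):
    d=cams.capture(n); cv2.imwrite(f'pics/{f}.png',cv2.cvtColor(d['frame'],cv2.COLOR_RGB2BGR))
    np.savez(f'pics/{f}.npz',**{k:np.array(v) for k,v in d.items()}); return d
def load(f): return dict(np.load(f'pics/{f}.npz'))
def proj(d,P):
    P=np.atleast_2d(np.asarray(P,float)); M=d['camera_from_world']
    c=P@M[:3,:3].T+M[:3,3]; x,y,z=c[:,0],-c[:,1],-c[:,2]
    return np.c_[d['fx']*x/z+d['cx'],d['fy']*y/z+d['cy']]
def back(d,uv,z):
    uv=np.atleast_2d(np.asarray(uv,float)); M=d['camera_from_world']; R=M[:3,:3]
    o=-R.T@M[:3,3]; r=np.c_[(uv[:,0]-d['cx'])/d['fx'],-(uv[:,1]-d['cy'])/d['fy'],-np.ones(len(uv))]@R
    return o+r*((z-o[2])/r[:,2])[:,None]
def st():
    s=telemetry.get_state(); print({k:np.round(s[k],3).tolist() for k in s}); return s
E
python3 - <<'E'
from h import *
for n in('top','side'):
    d=shot(n,n+'0'); print({k:np.round(v,3).tolist() for k,v in d.items() if k!='frame'})
st(); print([a for a in dir(arm) if a[0]!='_'])
E
```

```text
pics
{'fx': 577.075, 'fy': 577.075, 'cx': 328.685, 'cy': 235.652, 'camera_from_world': [[-0.009, -1.0, 0.004, -7.265], [0.994, -0.009, 0.112, -470.334], [-0.112, 0.005, 0.994, -1421.556], [0.0, 0.0, 0.0, 1.0]]}
{'fx': 456.941, 'fy': 456.941, 'cx': 319.422, 'cy': 238.698, 'camera_from_world': [[0.801, 0.599, 0.01, -382.45], [-0.424, 0.556, 0.715, 129.408], [0.423, -0.577, 0.699, -1429.346], [0.0, 0.0, 0.0, 1.0]]}
{'t': 0.1, 'joint_pos': [-1.405, 0.159, 1.598, -0.0, 1.386, -0.21], 'qvel': [-0.002, -0.001, -0.002, 0.001, -0.001, 0.0], 'effort': [-0.0, -39.699, -33.234, -0.0, 0.004, 0.0], 'tcp_pos': [210.921, -534.33, 230.397], 'eef_rot': [0.982, 0.187, 0.0, -0.001], 'contact_force': [-0.785, 0.02, -0.722], 'torque': [-0.018, 0.013, 0.043], 'finger_gap': 85.561}
['Unreachable', 'tcp_to_grasp']
```

View pics/top0.png

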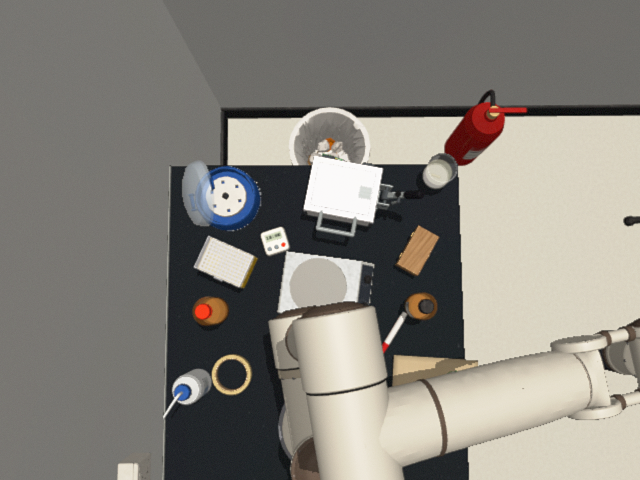

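View pics/side0.png

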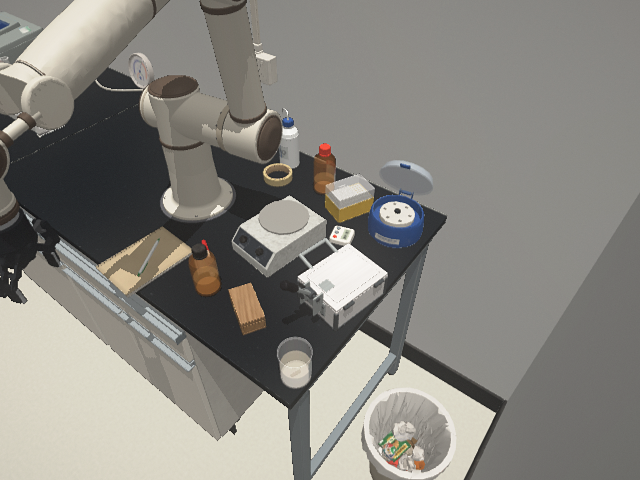

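Top view: the chest is at about (343,190), its bail at (337,228) and the lever at (400,195). The case is at (418,250), the tip box at (226,262) and the bottles at (421,306) and (209,311). The beaker is at (438,170), and a balance stands in front of the chest. The side view agrees. I'll zoom in next.

Run:
```python
import cv2
a=cv2.imread('pics/top0.png')[145:285,295:445]; cv2.imwrite('pics/topc.png',cv2.resize(a,None,fx=4,fy=4,interpolation=cv2.INTER_CUBIC))
a=cv2.imread('pics/side0.png')[230:380,220:400]; cv2.imwrite('pics/sidec.png',cv2.resize(a,None,fx=4,fy=4,interpolation=cv2.INTER_CUBIC))
```

```text
(no output)
```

View pics/topc.png

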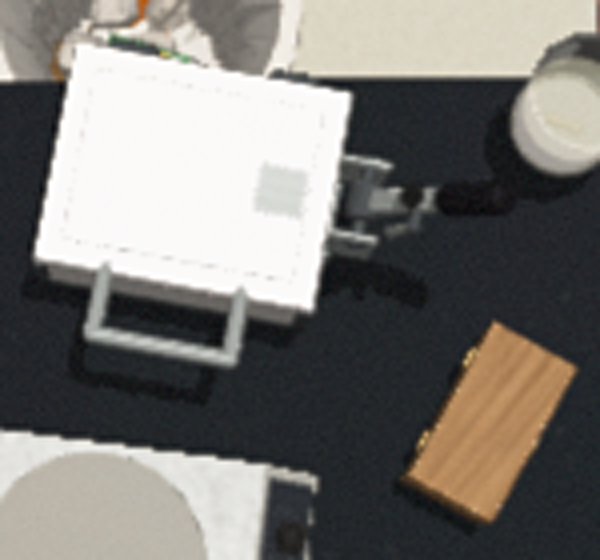

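View pics/sidec.png

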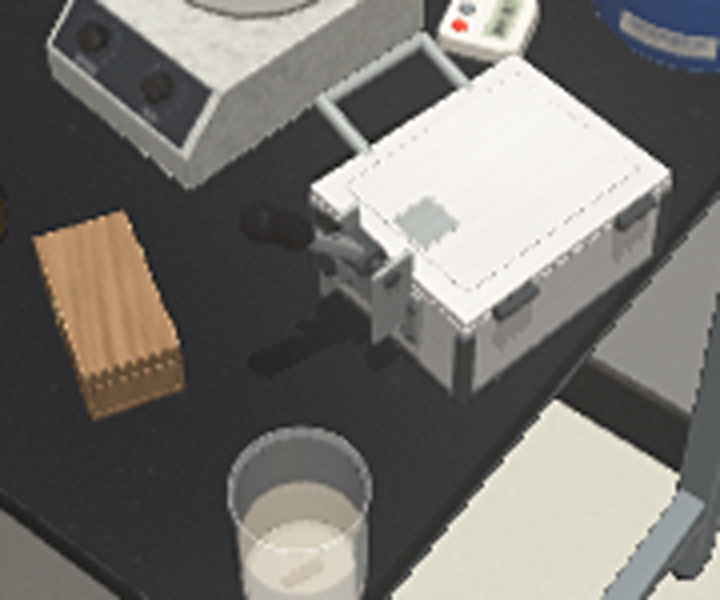

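The crops show the lid's four corners, the bail, the case top corners and the lever tip. I'll fit the poses to both views.

```bash
cat > fit.py <<'E'
from h import *
from scipy.optimize import least_squares
T=load('top0');S=load('side0')
t=lambda p:np.array(p)/4+[295,145]
s=lambda p:np.array(p)/4+[220,230]
def W(p,L):
    x,y,w=p[:3];c,n=np.cos(w),np.sin(w);L=np.atleast_2d(L)
    return np.c_[x+c*L[:,0]-n*L[:,1],y+n*L[:,0]+c*L[:,1],L[:,2]]
def lid(r,y,h,a): # r from hinge toward robot, h above underside
    return [68.5-r*np.cos(a)-h*np.sin(a)*-1, y, 72.5+r*np.sin(a)+h*np.cos(a)]
def chestpts(p):
    a=p[3]; return W(p,[lid(r,y,8,a) for r,y in((0,86),(0,-86),(137,-86),(137,86))]+[lid(177,0,18,a)]+[[0,-178,183]])
to=t([(78,45),(352,92),(313,310),(37,260),(163,346),(510,200)])
so=s([(670,175),(465,328),(313,187),(515,57),(373,68),(246,222)])
if __name__=='__main__':
    f=lambda p:np.r_[(proj(T,chestpts(p))-to).ravel(),(proj(S,chestpts(p))-so).ravel()]
    r=least_squares(f,[700,0,0,0.05],loss='soft_l1');print('chest x y yaw lid',r.x.round(3));print(f(r.x).reshape(2,6,2).round(1).tolist())
    C=[[-29,55,45],[-29,-55,45],[29,-55,45],[29,55,45]]
    tc=t([(496,322),(577,369),(490,522),(405,475)]); sc=s([(183,345),(90,375),(35,237),(124,210)])
    # order: far-left, far-right, near-right, near-left in world
    Cc=[[29,55,45],[29,-55,45],[-29,-55,45],[-29,55,45]]
    b=back(T,tc,45);print('case top corners',b.round().tolist(), np.linalg.norm(b-np.roll(b,1,0),axis=1).round(1))
    print(back(S,sc,45).round().tolist())
    CL=np.array([[-29,55,45],[-29,-55,45],[29,-55,45],[29,55,45]])
    c=b.mean(0);best=None
    for w0 in np.arange(0,6.3,.4):
        g=lambda p:np.r_[(proj(T,W(p,np.array([[-29,55,45],[29,55,45],[29,-55,45],[-29,-55,45]]) ))-tc).ravel()]
        q=least_squares(g,[c[0],c[1],w0])
        if best is None or q.cost<best.cost:best=q
    print('case x y yaw',best.x.round(3),best.cost)
    P=W(r.x,[[0,0,0],[0,-104,95],[0,-178,183],lid(177,0,18,r.x[3])]);print(P.round(1).tolist())
    for n,uv,z in(('balance',[(283,252),(374,264),(372,310)],60),('timer',[(275,241)],20),('brbot',[(427,306)],146),('beaker',[(440,163)],93)):print(n,back(T,uv,z).round().tolist())
E
python3 fit.py
```

```text
chest x y yaw lid [ 5.80796e+02 -4.89650e+01 -2.02000e-01 -1.40000e-02]
[[[0.0, -1.8], [0.4, -0.4], [-0.1, -0.3], [-0.7, -1.3], [-0.5, -0.4], [0.0, -0.9]], [[-0.3, -0.7], [-1.0, -0.8], [-2.1, -0.0], [-1.1, -0.8], [-1.0, 1.1], [0.2, -0.7]]]
case top corners [[492.0, -236.0, 45.0], [462.0, -285.0, 45.0], [368.0, -229.0, 45.0], [397.0, -177.0, 45.0]] [111.3  57.7 109.8  59.4]
[[497.0, -233.0, 45.0], [469.0, -281.0, 45.0], [372.0, -228.0, 45.0], [401.0, -179.0, 45.0]]
case x y yaw [ 429.45  -231.933    4.168] 0.21820413700261707
[[580.8, -49.0, 0.0], [559.9, -150.8, 95.0], [545.0, -223.3, 183.0], [474.3, -27.1, 88.1]]
balance [[427.0, 101.0, 60.0], [396.0, -121.0, 60.0], [285.0, -114.0, 60.0]]
timer [[459.0, 124.0, 20.0]]
brbot [[294.0, -233.0, 146.0]]
beaker [[638.0, -283.0, 93.0]]
```

```bash
cat >> h.py <<'E'
CH=np.array([580.8,-49.0,-0.202])
def cw(x,y): # chest -> world xy
    c,n=np.cos(CH[2]),np.sin(CH[2]); return [CH[0]+c*x-n*y,CH[1]+n*x+c*y]
def bail(a,dz=0): # TCP target for lid angle a
    x=68.5-177*np.cos(a)+18*np.sin(a); z=72.5+177*np.sin(a)+18*np.cos(a)
    return cw(x,0)+[z-19+dz]
def go(targets,yaw): # tool-frame shift/turn from the present pose; yaw = jaw direction
    from scipy.spatial.transform import Rotation as R
    s=telemetry.get_state(); r=R.from_quat(s['eef_rot']); y0=r.as_matrix()[:2,1]
    w=np.arctan2(y0[1],y0[0]); tn=-((yaw-w+np.pi)%(2*np.pi)-np.pi)
    print('t',s['t'],'tcp',np.round(s['tcp_pos'],1),'gap',round(float(s['finger_gap']),1),'F',np.round(s['contact_force'],1),'j',np.round(s['joint_pos'],2))
    for p in np.atleast_2d(targets): print('->',np.round(p,1),'row',np.round(r.inv().apply(p-np.array(s['tcp_pos'])),1).tolist(),'turn',round(tn,3))
E
python3 -c "
from h import *
go([bail(0,120)],-0.202)"
```

```text
t 0.1 tcp [ 210.9 -534.3  230.4] gap 85.6 F [-0.8  0.  -0.7] j [-1.41  0.16  1.6  -0.    1.39 -0.21]
-> [474.5 -27.2 191.5] row [431.3, -374.9, 39.7] turn -0.993
```

Call:
arm_command(steps=[[[165,43,-37,0,-0.1],[165,86,-75,0,-0.2],[165,108,-94,0,-0.25],[165,144,-125,0,-0.33],[165,180,-156,0,-0.42],[165,216,-187,0,-0.5],[165,252,-218,0,-0.58],[165,288,-250,0,-0.66],[165,324,-281,0,-0.75],[165,360,-312,0,-0.83]]], squeeze=40)

```text
t: 0.93
tcp_pos: [403.9, -163.4, 231.1]
eef_rot: [0.823, 0.569, -0.0, -0.0]
contact_force: [0.9, -0.5, -0.1]
finger_gap: 30.2
```

```bash
python3 -c "
from h import *
go([bail(0,120)],-0.202)"
```

```text
t 0.9333 tcp [ 403.9 -163.4  231.1] gap 30.2 F [ 0.9 -0.5 -0.1] j [-0.66 -0.22  1.97 -0.    1.39 -0.3 ]
-> [474.5 -27.2 191.5] row [152.3, 17.9, 39.6] turn -0.159
```

Call:
arm_command(steps=[[[165,0,0,0,0],[165,0,0,0,0],[165,0,0,0,0]]])

```text
t: 1.18
tcp_pos: [403.4, -165.6, 231.0]
eef_rot: [0.824, 0.567, -0.0, -0.0]
contact_force: [1.3, -0.1, 1.1]
finger_gap: 30.4
```

```bash
python3 -c "
from h import *
go([bail(0,120),bail(0,0)],-0.202)"
```

```text
t 1.1833 tcp [ 403.4 -165.6  231. ] gap 30.4 F [ 1.3 -0.1  1.1] j [-0.67 -0.22  1.96 -0.    1.39 -0.3 ]
-> [474.5 -27.2 191.5] row [154.7, 17.0, 39.5] turn -0.163
-> [474.5 -27.2  71.5] row [154.7, 17.1, 159.5] turn -0.163
```

Call:
arm_command(steps=[[[165,30,3,8,-0.03],[165,60,7,16,-0.06],[165,90,10,24,-0.1],[165,120,13,32,-0.13],[165,154.7,17,39.5,-0.163],[165,154.7,17,39.5,-0.163],[165,154.7,17,80,-0.163],[165,154.7,17,100,-0.163],[165,154.7,17,100,-0.163],[165,154.7,17,100,-0.163]]])

```text
t: 2.02
tcp_pos: [473.9, -28.4, 130.6]
eef_rot: [0.776, 0.631, -0.001, -0.001]
contact_force: [0.1, -0.5, 0.8]
finger_gap: 30.0
```

```bash
python3 -c "
from h import *
go([bail(0,0)],-0.202)
d=shot('side','s1');t=shot('top','t1')
import cv2
a=cv2.imread('pics/s1.png')[200:350,250:400];b=cv2.imread('pics/t1.png')[150:300,270:420]
cv2.imwrite('pics/v1.png',cv2.resize(np.hstack([a,b]),None,fx=2.6,fy=2.6,interpolation=2))"
```

```text
t 2.0167 tcp [473.9 -28.4 130.6] gap 30.0 F [ 0.1 -0.5  0.8] j [-0.32  0.    1.97 -0.    1.17 -0.11]
-> [474.5 -27.2  71.5] row [1.3, 0.5, 59.1] turn -0.003
```

View pics/v1.png

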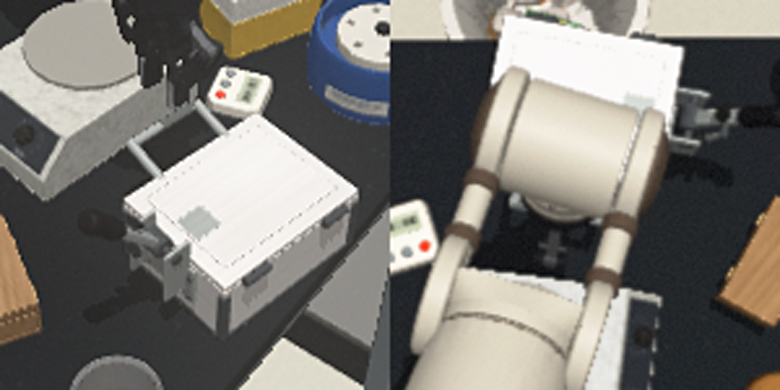

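The open fingers are above the bail bar (left crop, about (175,85)). Next I descend and grip.

Call:
arm_command(steps=[[[165,1.3,0.5,20,0],[165,1.3,0.5,40,0],[165,1.3,0.5,57,0],[165,1.3,0.5,57,0],[255,1.3,0.5,57,0],[255,1.3,0.5,57,0],[255,1.3,0.5,57,0],[255,1.3,0.5,57,0],[255,1.3,0.5,57,0],[255,1.3,0.5,57,0]]], squeeze=30)

```text
t: 2.95
tcp_pos: [473.4, -25.8, 75.6]
eef_rot: [0.775, 0.632, -0.002, -0.002]
contact_force: [-12.5, 0.3, 6.6]
finger_gap: 8.8
```

```bash
python3 -c "
from h import *
go([bail(a) for a in np.arange(.1,1.95,.1)],-0.202)"
```

```text
t 2.95 tcp [473.4 -25.8  75.6] gap 8.8 F [-12.5   0.3   6.6] j [-0.31  0.09  2.   -0.    1.05 -0.11]
-> [477.1 -27.8  89.1] row [-1.2, 4.0, -13.5] turn 0.001
-> [481.5 -28.7 106.3] row [-1.2, 8.3, -30.7] turn 0.001
-> [487.5 -29.9 123. ] row [-1.2, 14.3, -47.5] turn 0.001
-> [495.1 -31.4 139. ] row [-1.3, 22.0, -63.5] turn 0.001
-> [504.2 -33.3 154.2] row [-1.3, 31.2, -78.7] turn 0.001
-> [514.8 -35.5 168.3] row [-1.3, 41.9, -92.9] turn 0.001
-> [526.6 -37.9 181.3] row [-1.3, 54.0, -106.0] turn 0.001
-> [539.7 -40.6 193. ] row [-1.3, 67.3, -117.8] turn 0.001
-> [553.9 -43.5 203.3] row [-1.4, 81.7, -128.2] turn 0.001
-> [569.1 -46.6 212.2] row [-1.4, 97.1, -137.1] turn 0.001
-> [585.  -49.9 219.4] row [-1.4, 113.3, -144.4] turn 0.001
-> [601.5 -53.2 225. ] row [-1.4, 130.2, -150.1] turn 0.001
-> [618.5 -56.7 228.9] row [-1.4, 147.5, -154.1] turn 0.001
-> [635.8 -60.3 231. ] row [-1.4, 165.1, -156.3] turn 0.001
-> [653.2 -63.8 231.3] row [-1.5, 182.9, -156.8] turn 0.001
-> [670.6 -67.4 229.9] row [-1.5, 200.6, -155.4] turn 0.001
-> [687.7 -70.9 226.7] row [-1.5, 218.2, -152.4] turn 0.001
-> [704.5 -74.3 221.8] row [-1.5, 235.3, -147.5] turn 0.001
-> [720.7 -77.6 215.2] row [-1.5, 251.8, -141.0] turn 0.001
```

Call:
arm_command(steps=[[[255,0,-2,0,0],[255,0,0,-10,0],[255,0,1,-17,0],[255,0,3,-26,0],[255,0,5,-34,0],[255,0,11,-51,0],[255,0,19,-67,0],[255,0,28,-82,0],[255,0,39,-96,0],[255,0,39,-96,0]]])

```text
t: 3.78
tcp_pos: [514.2, -34.0, 175.7]
eef_rot: [0.775, 0.632, -0.001, -0.0]
contact_force: [-16.4, 2.0, 14.3]
finger_gap: 8.5
```

```bash
python3 -c "
from h import *
go([bail(a) for a in np.arange(.6,1.95,.1)],-0.202)"
```

```text
t 3.7833 tcp [514.2 -34.  175.7] gap 8.5 F [-16.4   2.   14.3] j [-0.3   0.05  1.82 -0.    1.27 -0.1 ]
-> [514.8 -35.5 168.3] row [-1.4, 0.8, 7.4] turn 0.0
-> [526.6 -37.9 181.3] row [-1.4, 12.9, -5.6] turn 0.0
-> [539.7 -40.6 193. ] row [-1.4, 26.3, -17.4] turn 0.0
-> [553.9 -43.5 203.3] row [-1.4, 40.8, -27.7] turn 0.0
-> [569.1 -46.6 212.2] row [-1.4, 56.2, -36.5] turn 0.0
-> [585.  -49.9 219.4] row [-1.4, 72.4, -43.8] turn 0.0
-> [601.5 -53.2 225. ] row [-1.4, 89.3, -49.4] turn 0.0
-> [618.5 -56.7 228.9] row [-1.5, 106.7, -53.3] turn 0.0
-> [635.8 -60.3 231. ] row [-1.5, 124.3, -55.4] turn 0.0
-> [653.2 -63.8 231.3] row [-1.5, 142.1, -55.8] turn 0.0
-> [670.6 -67.4 229.9] row [-1.5, 159.8, -54.4] turn 0.0
-> [687.7 -70.9 226.7] row [-1.5, 177.3, -51.2] turn 0.0
-> [704.5 -74.3 221.8] row [-1.5, 194.4, -46.3] turn 0.0
-> [720.7 -77.6 215.2] row [-1.5, 210.9, -39.7] turn 0.0
```

Call:
arm_command(steps=[[[255,0,-2.5,-1.7,0],[255,0,-2.5,-1.7,0],[255,0,-2.5,-1.7,0]]])

```text
t: 4.03
tcp_pos: [512.5, -33.6, 173.9]
eef_rot: [0.775, 0.632, 0.001, 0.002]
contact_force: [-0.2, -1.9, 0.4]
finger_gap: 8.4
```

```bash
python3 -c "
from h import *
go([bail(.6)],-0.202)
shot('side','s2')
a=cv2.imread('pics/s2.png')[150:350,220:420]
cv2.imwrite('pics/v2.png',cv2.resize(a,None,fx=3,fy=3,interpolation=2))"
```

```text
t 4.0333 tcp [512.5 -33.6 173.9] gap 8.4 F [-0.2 -1.9  0.4] j [-0.3   0.05  1.83 -0.    1.26 -0.1 ]
-> [514.8 -35.5 168.3] row [-1.3, 2.5, 5.6] turn -0.0
```

View pics/v2.png

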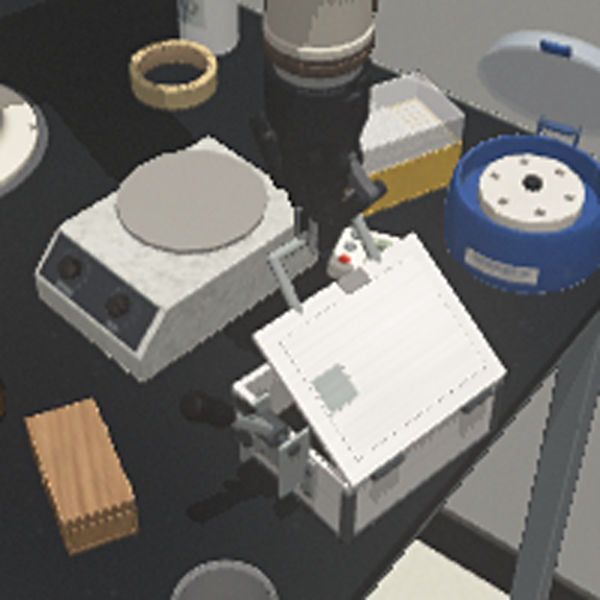

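The lid is at about 0.6 rad and gripped properly, and the force is now near zero. I'll continue along the arc.

Call:
arm_command(steps=[[[255,0,10,-10.5,0],[255,0,23,-22,0],[255,0,38,-32.5,0],[255,0,53,-41,0],[255,0,69.5,-48.5,0],[255,0,69.5,-48.5,0]]])

```text
t: 4.58
tcp_pos: [582.1, -47.6, 225.4]
eef_rot: [0.775, 0.632, 0.002, 0.002]
contact_force: [-4.6, 1.0, 16.5]
finger_gap: 8.5
```

```bash
python3 -c "
from h import *
go([bail(a) for a in np.arange(1.1,1.95,.1)],-0.202)"
```

```text
t 4.5833 tcp [582.1 -47.6 225.4] gap 8.5 F [-4.6  1.  16.5] j [-0.29  0.18  1.58  0.    1.37 -0.09]
-> [585.  -49.9 219.4] row [-1.7, 3.2, 6.0] turn -0.0
-> [601.5 -53.2 225. ] row [-1.7, 20.1, 0.5] turn -0.0
-> [618.5 -56.7 228.9] row [-1.7, 37.5, -3.3] turn -0.0
-> [635.8 -60.3 231. ] row [-1.7, 55.2, -5.3] turn -0.0
-> [653.2 -63.8 231.3] row [-1.7, 73.0, -5.6] turn -0.0
-> [670.6 -67.4 229.9] row [-1.7, 90.7, -4.1] turn -0.0
-> [687.7 -70.9 226.7] row [-1.7, 108.2, -0.8] turn -0.0
-> [704.5 -74.3 221.8] row [-1.7, 125.2, 4.2] turn -0.0
-> [720.7 -77.6 215.2] row [-1.7, 141.7, 10.9] turn -0.0
```

Call:
arm_command(steps=[[[255,0,0,-2.5,0],[255,0,17,-8,0],[255,0,35,-11.5,0],[255,0,52.5,-13.5,0],[255,0,70,-14,0],[255,0,88,-12.5,0],[255,0,105,-9,0],[255,0,105,-9,0]]])

```text
t: 5.25
tcp_pos: [685.5, -68.3, 230.9]
eef_rot: [0.775, 0.632, 0.002, 0.002]
contact_force: [3.3, 0.9, 4.9]
finger_gap: 8.3
```

```bash
python3 -c "
from h import *
go([bail(a) for a in np.arange(1.7,1.95,.1)],-0.202)"
```

```text
t 5.25 tcp [685.5 -68.3 230.9] gap 8.3 F [3.3 0.9 4.9] j [-0.28  0.45  1.24  0.    1.45 -0.07]
-> [687.7 -70.9 226.7] row [-2.1, 2.7, 4.2] turn -0.0
-> [704.5 -74.3 221.8] row [-2.2, 19.8, 9.2] turn -0.0
-> [720.7 -77.6 215.2] row [-2.2, 36.2, 15.9] turn -0.0
```

Now to about 1.85, then open and rise.

Call:
arm_command(steps=[[[255,0,9,1,0],[255,0,17,4,0],[255,0,25,7,0],[255,0,25,7,0],[165,0,25,7,0],[165,0,25,7,0],[165,0,25,7,0]]])

```text
t: 5.83
tcp_pos: [706.2, -73.0, 222.0]
eef_rot: [0.775, 0.632, -0.0, -0.001]
contact_force: [-0.0, -0.1, -0.4]
finger_gap: 30.2
```

```bash
python3 -c "
from h import *
go([bail(1.85)],-0.202)"
```

```text
t 5.8333 tcp [706.2 -73.  222. ] gap 30.2 F [-0.  -0.1 -0.4] j [-0.27  0.51  1.17  0.    1.46 -0.07]
-> [712.6 -76.  218.7] row [-1.7, 6.9, 3.4] turn -0.0
```

Call:
arm_command(steps=[[[165,0,0,-20,0],[165,0,0,-40,0],[165,0,0,-55,0],[165,0,0,-55,0]]])

```text
t: 6.17
tcp_pos: [708.0, -73.5, 282.0]
eef_rot: [0.775, 0.632, 0.002, 0.003]
contact_force: [0.2, -0.5, 0.1]
finger_gap: 30.1
```

```bash
python3 -c "
from h import *
go([[431.5,-231,240]],1.015)"
```

```text
t 6.1667 tcp [708.  -73.5 282. ] gap 30.1 F [ 0.2 -0.5  0.1] j [-0.27  0.49  1.09  0.    1.56 -0.07]
-> [ 431.5 -231.   240. ] row [-209.8, -239.6, 40.5] turn -1.217
```

Call:
arm_command(steps=[[[100,-21,-24,4,-0.12],[60,-42,-48,8,-0.24],[0,-63,-72,12,-0.36],[0,-84,-96,16,-0.49],[0,-105,-120,20,-0.61],[0,-126,-144,24,-0.73],[0,-147,-168,28,-0.85],[0,-168,-192,32,-0.97],[0,-189,-216,36,-1.1],[0,-210,-240,40,-1.217]]])

```text
t: 7.0
tcp_pos: [427.7, -230.5, 236.0]
eef_rot: [0.272, 0.962, 0.0, -0.001]
contact_force: [-0.4, -0.5, 0.2]
finger_gap: 85.3
```

Call:
arm_command(steps=[[[0,0,0,0,0],[0,0,0,0,0]]])

```text
t: 7.17
tcp_pos: [428.2, -230.7, 236.2]
eef_rot: [0.277, 0.961, 0.001, -0.001]
contact_force: [-0.6, -0.8, -0.2]
finger_gap: 85.3
```

```bash
python3 -c "
from h import *
go([[431.5,-231,10]],1.015)
shot('side','s3');shot('top','t3')
a=cv2.imread('pics/s3.png')[170:370,200:400];b=cv2.imread('pics/t3.png')[130:330,280:480]
cv2.imwrite('pics/v3.png',cv2.resize(np.hstack([a,b]),None,fx=2,fy=2,interpolation=2))"
```

```text
t 7.1667 tcp [ 428.2 -230.7  236.2] gap 85.3 F [-0.6 -0.8 -0.2] j [-0.74 -0.08  1.83  0.    1.39 -1.75]
-> [ 431.5 -231.    10. ] row [-3.4, 1.3, 226.2] turn -0.005
```

View pics/v3.png

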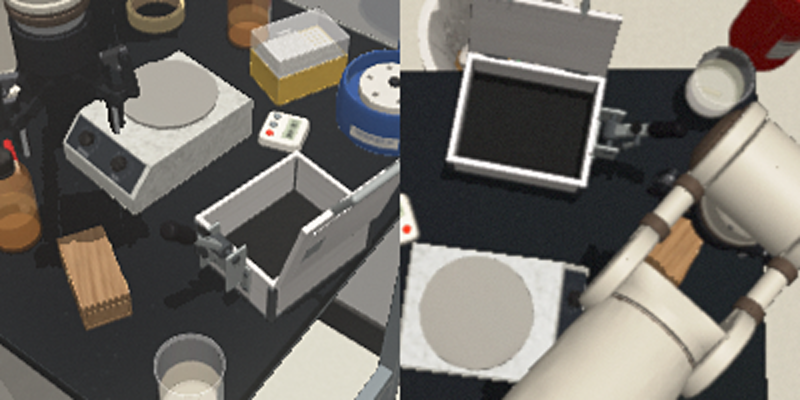

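The lid leans back past upright and the chest is empty and open. The case is untouched below the gripper.

Call:
arm_command(steps=[[[0,-3.4,1.3,35,0],[0,-3.4,1.3,70,0],[0,-3.4,1.3,105,0],[0,-3.4,1.3,140,0],[0,-3.4,1.3,160,0],[0,-3.4,1.3,175,0],[0,-3.4,1.3,190,0],[0,-3.4,1.3,200,0],[0,-3.4,1.3,210,0],[0,-3.4,1.3,215,0]]])

```text
t: 8.1
tcp_pos: [433.4, -230.6, 21.4]
eef_rot: [0.274, 0.962, 0.0, -0.001]
contact_force: [-0.5, 0.1, -0.2]
finger_gap: 85.4
```

Call:
arm_command(steps=[[[0,0,0,7,0],[0,0,0,9,0],[255,0,0,9,0],[255,0,0,9,0],[255,0,0,9,0],[255,0,0,9,0],[255,0,0,9,0],[255,0,0,9,0]]], squeeze=40)

```text
t: 8.77
tcp_pos: [434.0, -232.0, 14.5]
eef_rot: [0.275, 0.961, -0.0, 0.001]
contact_force: [0.4, -0.4, 6.1]
finger_gap: 57.7
```

```bash
python3 -c "
from h import *
go([[431.5,-231,10]],1.015)"
```

```text
t 8.7667 tcp [ 434.  -232.    14.5] gap 57.7 F [ 0.4 -0.4  6.1] j [-0.74  0.24  1.98 -0.    0.92 -1.75]
-> [ 431.5 -231.    10. ] row [2.7, -0.4, 4.5] turn -0.001
```

Call:
arm_command(steps=[[[255,0,0,-10,0],[255,0,0,-30,0],[255,0,0,-60,0],[255,0,0,-95,0],[255,0,0,-130,0],[255,0,0,-165,0],[255,0,0,-200,0],[255,0,0,-230,0],[255,0,0,-240,0],[255,0,0,-240,0]]])

```text
t: 9.6
tcp_pos: [434.4, -232.3, 256.7]
eef_rot: [0.275, 0.962, -0.001, 0.003]
contact_force: [0.1, -0.6, -1.7]
finger_gap: 57.4
```

```bash
python3 -c "
from h import *
go([[580,-49,255]],-0.202)"
```

```text
t 9.6 tcp [ 434.4 -232.3  256.7] gap 57.4 F [ 0.1 -0.6 -1.7] j [-0.74 -0.08  1.79  0.    1.42 -1.75]
-> [580 -49 255] row [-26.8, 232.5, 1.7] turn 1.216
```

Call:
arm_command(steps=[[[255,-2.7,23,0,0.12],[255,-5.4,46,0,0.24],[255,-8,70,0,0.36],[255,-11,93,0,0.49],[255,-13,116,0,0.61],[255,-16,140,0,0.73],[255,-19,163,0,0.85],[255,-21,186,0,0.97],[255,-24,209,0,1.1],[255,-26.8,232.5,1.7,1.216]]])

```text
t: 10.43
tcp_pos: [578.1, -46.7, 248.7]
eef_rot: [0.777, 0.63, -0.001, -0.002]
contact_force: [-0.2, -0.7, -0.7]
finger_gap: 57.5
```

Call:
arm_command(steps=[[[255,0,0,0,0],[255,0,0,0,0],[255,0,0,0,0]]])

```text
t: 10.68
tcp_pos: [577.6, -48.2, 249.6]
eef_rot: [0.774, 0.633, -0.001, -0.001]
contact_force: [0.2, -1.1, -0.9]
finger_gap: 57.7
```

```bash
python3 -c "
from h import *
go([[580,-49,26]],-0.202)
shot('side','s4')
a=cv2.imread('pics/s4.png')[150:350,220:420]
cv2.imwrite('pics/v4.png',cv2.resize(a,None,fx=3,fy=3,interpolation=2))"
```

```text
t 10.6833 tcp [577.6 -48.2 249.6] gap 57.7 F [ 0.2 -1.1 -0.9] j [-0.29  0.16  1.56 -0.    1.43 -0.09]
-> [580 -49  26] row [-0.3, 3.4, 223.6] turn 0.002
```

View pics/v4.png

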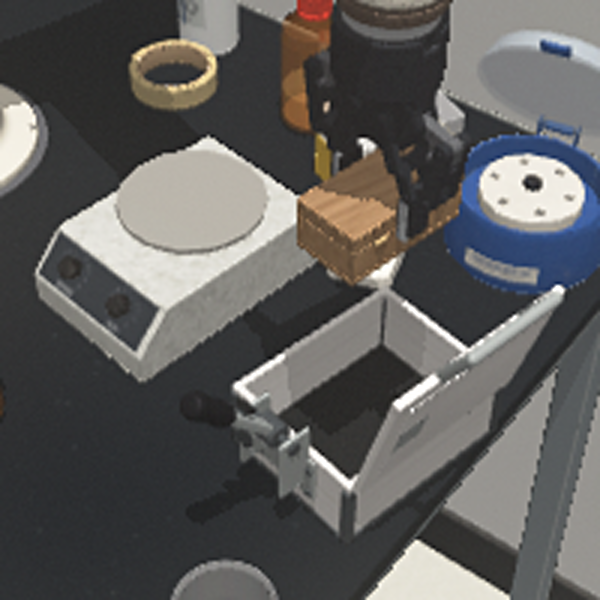

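The case is held level, aligned with the chest and above its opening. I'll lower it now.

Call:
arm_command(steps=[[[255,-0.3,2,35,0],[255,-0.3,2,70,0],[255,-0.3,2,105,0],[255,-0.3,2,135,0],[255,-0.3,2,160,0],[255,-0.3,2,180,0],[255,-0.3,2,195,0],[255,-0.3,2,208,0],[255,-0.3,2,217,0],[255,-0.3,2,217,0]]])

```text
t: 11.57
tcp_pos: [579.1, -48.9, 32.8]
eef_rot: [0.775, 0.632, -0.001, -0.002]
contact_force: [-0.8, 0.9, -2.1]
finger_gap: 57.6
```

Call:
arm_command(steps=[[[255,0,0,2,0],[255,0,0,4,0],[255,0,0,6,0],[255,0,0,6,0]]])

```text
t: 11.9
tcp_pos: [581.2, -48.9, 29.3]
eef_rot: [0.775, 0.632, 0.0, 0.0]
contact_force: [0.9, 0.2, -1.4]
finger_gap: 57.3
```

Call:
arm_command(steps=[[[255,0,0,2,0],[255,0,0,3.5,0],[255,0,0,3.5,0]]])

```text
t: 12.15
tcp_pos: [580.6, -48.7, 25.1]
eef_rot: [0.775, 0.632, -0.0, -0.0]
contact_force: [0.4, 0.2, -1.4]
finger_gap: 57.4
```

Call:
arm_command(steps=[[[255,0,0,1,0],[255,0,0,2,0],[255,0,0,2,0]]])

```text
t: 12.4
tcp_pos: [580.9, -48.8, 23.5]
eef_rot: [0.775, 0.632, 0.0, 0.0]
contact_force: [0.8, 0.9, -0.4]
finger_gap: 57.2
```

Call:
arm_command(steps=[[[255,0,0,1,0],[255,0,0,2,0],[255,0,0,2,0]]])

```text
t: 12.65
tcp_pos: [581.0, -48.8, 23.5]
eef_rot: [0.775, 0.632, -0.0, -0.0]
contact_force: [-8.3, 1.6, 15.6]
finger_gap: 57.4
```

Contact felt with the floor. I open partway and rise.

Call:
arm_command(steps=[[[255,0,0,-1.5,0],[40,0,0,-1.5,0],[40,0,0,-1.5,0],[40,0,0,-1.5,0],[40,0,0,-20,0],[40,0,0,-50,0],[40,0,0,-90,0],[100,0,0,-130,0],[165,0,0,-170,0],[165,0,0,-210,0]]])

```text
t: 13.48
tcp_pos: [580.4, -48.7, 233.0]
eef_rot: [0.775, 0.632, -0.0, -0.0]
contact_force: [0.3, -0.0, 0.6]
finger_gap: 36.3
```

Call:
arm_command(steps=[[[165,0,0,-30,0],[165,0,0,-55,0],[165,0,0,-55,0]]])

```text
t: 13.73
tcp_pos: [583.6, -49.6, 293.4]
eef_rot: [0.775, 0.632, 0.003, 0.005]
contact_force: [-0.2, -0.5, 1.1]
finger_gap: 30.0
```

```bash
python3 -c "
from h import *
go([[706.2,-73,285],[706.2,-73,222]],-0.202)
shot('side','s5');shot('top','t5')
a=cv2.imread('pics/s5.png')[170:370,220:420];b=cv2.imread('pics/t5.png')[130:330,260:460]
cv2.imwrite('pics/v5.png',cv2.resize(np.hstack([a,b]),None,fx=2,fy=2,interpolation=2))"
```

```text
t 13.7333 tcp [583.6 -49.6 293.4] gap 30.0 F [-0.2 -0.5  1.1] j [-0.29  0.14  1.49  0.    1.49 -0.09]
-> [706.2 -73.  285. ] row [1.6, 124.7, 9.9] turn 0.0
-> [706.2 -73.  222. ] row [1.7, 124.0, 72.9] turn 0.0
```

View pics/v5.png

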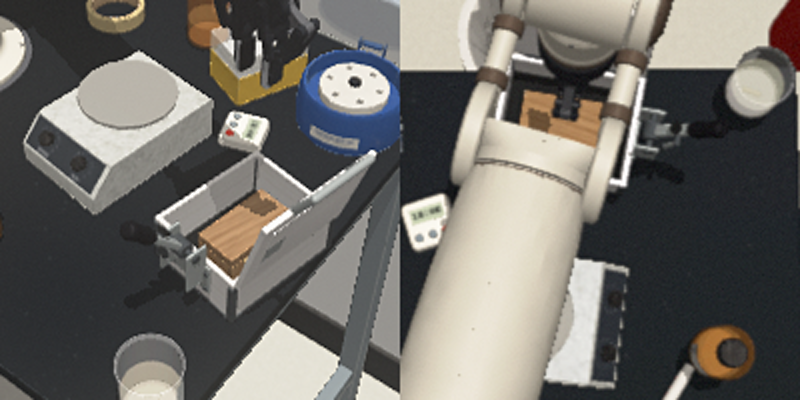

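The case lies flat on the chest floor (left crop, about (240,235)) and has been let go. I return to the bail.

Call:
arm_command(steps=[[[165,1.6,30,10,0],[165,1.6,60,10,0],[165,1.6,95,10,0],[165,1.6,125,10,0],[165,1.6,125,10,0],[165,1.6,125,30,0],[165,1.6,125,50,0],[165,1.6,125,65,0],[165,1.6,125,72,0],[165,1.6,125,72,0]]])

```text
t: 14.67
tcp_pos: [701.4, -71.7, 209.9]
eef_rot: [0.775, 0.632, -0.002, -0.003]
contact_force: [-1.1, -0.3, -0.1]
finger_gap: 29.9
```

Call:
arm_command(steps=[[[165,0,0,0,0],[255,0,0,0,0],[255,0,0,0,0],[255,0,0,0,0],[255,0,0,0,0]]], squeeze=30)

```text
t: 15.08
tcp_pos: [705.0, -72.7, 216.6]
eef_rot: [0.775, 0.632, 0.001, 0.002]
contact_force: [4.0, -0.7, 4.2]
finger_gap: 8.5
```

```bash
cat >> h.py <<'E'
# lid arc fitted to the measured gripped poses: centre and radius in the chest x / z plane
def arc(tcps):
    from scipy.optimize import least_squares
    q=np.array(tcps,float);c=np.cos(CH[2]);n=np.sin(CH[2]);x=(q[:,0]-CH[0])*c+(q[:,1]-CH[1])*n;z=q[:,2]
    f=lambda p:np.hypot(x-p[0],z-p[1])-p[2]
    r=least_squares(f,[68.5,53.5,178]);return r.x,f(r.x)
E
python3 -c "
from h import *
go([[706.2,-73,222]],-0.202)
print(arc([[472,-26,75],[512.5,-33.6,173.9],[581.5,-47.6,227.4],[685.5,-68.3,231.2],telemetry.get_state()['tcp_pos']]))"
```

```text
t 15.0833 tcp [705.  -72.7 216.6] gap 8.5 F [ 4.  -0.7  4.2] j [-0.27  0.51  1.19  0.    1.44 -0.07]
-> [706.2 -73.  222. ] row [-0.1, 1.3, -5.4] turn 0.0
(array([ 56.2541478 ,  69.00558869, 166.56841094]), array([ 0.99526151, -2.4246006 ,  1.38375348,  3.21373939, -3.16815377]))
```

```bash
python3 -c "
import numpy as np
for f in np.r_[np.arange(1.915,.3,-.1),.3,.25,.2,.15,.101]: print(round(f,2),np.round([178*(np.cos(1.915)-np.cos(f)),-178*(np.sin(f)-np.sin(1.915))],1))"
```

```text
1.92 [ 0. -0.]
1.82 [-17.   -5.2]
1.72 [-34.5  -8.6]
1.61 [-52.2 -10.3]
1.51 [-70.  -10.2]
1.41 [-87.7  -8.3]
1.31 [-105.1   -4.6]
1.21 [-122.1    0.7]
1.11 [-138.4    7.7]
1.01 [-154.    16.4]
0.91 [-168.6   26.5]
0.81 [-182.2   38. ]
0.71 [-194.5   50.9]
0.61 [-205.5   64.9]
0.51 [-215.    79.9]
0.41 [-223.    95.8]
0.31 [-229.3  112.4]
0.3 [-230.1  115. ]
0.25 [-232.5  123.5]
0.2 [-234.5  132.2]
0.15 [-236.1  141. ]
0.1 [-237.2  149.6]
```

Call:
arm_command(steps=[[[255,0,-8,-2.8,0],[255,0,-17,-5,0],[255,0,-26,-7,0],[255,0,-34.5,-8.6,0],[255,0,-43,-9.5,0],[255,0,-52,-10.3,0],[255,0,-61,-10.4,0],[255,0,-70,-10.2,0],[255,0,-70,-10.2,0]]])

```text
t: 15.83
tcp_pos: [634.8, -58.6, 226.8]
eef_rot: [0.775, 0.632, 0.0, 0.001]
contact_force: [-1.3, -1.5, 7.6]
finger_gap: 8.8
```

Call:
arm_command(steps=[[[255,0,-9,0,0],[255,0,-18,1,0],[255,0,-26.5,2.5,0],[255,0,-35,4.5,0],[255,0,-43.5,7,0],[255,0,-52,10,0],[255,0,-60.5,13,0],[255,0,-68.5,17,0],[255,0,-68.5,17,0]]])

```text
t: 16.58
tcp_pos: [566.6, -44.8, 207.7]
eef_rot: [0.775, 0.632, -0.001, -0.0]
contact_force: [-4.1, -2.0, 2.5]
finger_gap: 9.1
```

Call:
arm_command(steps=[[[255,0,-8.5,4,0],[255,0,-16,8.5,0],[255,0,-23.5,13,0],[255,0,-31,18.5,0],[255,0,-38,24,0],[255,0,-44.5,30,0],[255,0,-51,36,0],[255,0,-57,43,0],[255,0,-57,43,0]]])

```text
t: 17.33
tcp_pos: [510.9, -33.6, 162.9]
eef_rot: [0.775, 0.632, -0.001, -0.0]
contact_force: [2.9, -5.9, -6.1]
finger_gap: 8.5
```

Call:
arm_command(steps=[[[255,0,-5,7,0],[255,0,-10,14,0],[255,0,-15,21.5,0],[255,0,-19.5,29,0],[255,0,-23.5,37,0],[255,0,-27.5,45,0],[255,0,-30.5,53,0],[255,0,-33.5,61,0],[255,0,-33.5,61,0]]])

```text
t: 18.08
tcp_pos: [479.3, -27.1, 102.2]
eef_rot: [0.775, 0.632, 0.0, 0.001]
contact_force: [7.0, -7.9, -5.4]
finger_gap: 9.1
```

```bash
python3 -c "
from h import *
go([bail(0)],-0.202)"
```

```text
t 18.0833 tcp [479.3 -27.1 102.2] gap 9.1 F [ 7.  -7.9 -5.4] j [-0.31  0.06  1.98 -0.    1.1  -0.11]
-> [474.5 -27.2  71.5] row [-1.1, -4.8, 30.6] turn -0.0
```

Call:
arm_command(steps=[[[255,-1,0,4,0],[255,-1,-1,8,0],[255,-1,-2,12,0],[255,-1,-3,16,0],[255,-1,-4,20,0],[255,-1,-4.5,24,0],[255,-1,-5,27,0],[255,-1,-5,27,0]]])

```text
t: 18.75
tcp_pos: [474.0, -26.1, 75.7]
eef_rot: [0.775, 0.632, 0.0, -0.0]
contact_force: [4.3, -0.7, -3.1]
finger_gap: 8.4
```

Call:
arm_command(steps=[[[255,0,-0.5,2,0],[255,0,-0.5,4,0],[255,0,-1,6,0],[255,0,-1,6,0]]])

```text
t: 19.08
tcp_pos: [473.4, -26.0, 70.3]
eef_rot: [0.775, 0.632, 0.0, 0.0]
contact_force: [4.2, 1.3, -1.0]
finger_gap: 8.2
```

Call:
arm_command(steps=[[[255,0,0,1.5,0],[255,0,0,3,0],[255,0,0,3,0],[255,0,0,3,0]]])

```text
t: 19.42
tcp_pos: [473.4, -26.0, 69.4]
eef_rot: [0.775, 0.632, -0.0, -0.0]
contact_force: [-6.0, 3.3, 17.6]
finger_gap: 8.6
```

Call:
arm_command(steps=[[[255,0,0,1.5,0],[255,0,0,3,0],[255,0,0,3,0]]])

```text
t: 19.67
tcp_pos: [473.4, -26.0, 68.9]
eef_rot: [0.774, 0.633, -0.001, -0.001]
contact_force: [-16.0, 5.0, 41.3]
finger_gap: 8.7
```

The lid is firmly down: z stops at 69 and the force rises. I unload, open and rise.

Call:
arm_command(steps=[[[255,0,0,-4,0],[255,0,0,-4,0],[165,0,0,-4,0],[165,0,0,-4,0],[165,0,0,-4,0],[165,0,0,-25,0],[165,0,0,-60,0],[165,0,0,-100,0],[255,0,0,-140,0],[255,0,0,-165,0]]])

```text
t: 20.5
tcp_pos: [474.0, -26.6, 233.1]
eef_rot: [0.775, 0.632, 0.001, 0.002]
contact_force: [1.2, -0.2, 0.6]
finger_gap: 6.7
```

Call:
arm_command(steps=[[[255,0,0,-20,0],[255,0,0,-20,0],[255,0,0,-20,0]]])

```text
t: 20.75
tcp_pos: [473.4, -26.4, 249.7]
eef_rot: [0.775, 0.632, 0.0, 0.001]
contact_force: [-0.7, 0.3, -0.4]
finger_gap: -0.0
```

```bash
python3 -c "
from h import *
go([cw(0,-220)+[250],cw(0,-220)+[150]],-0.202)
shot('side','s6');shot('top','t6')
a=cv2.imread('pics/s6.png')[200:350,240:390];b=cv2.imread('pics/t6.png')[130:280,290:440]
cv2.imwrite('pics/v6.png',cv2.resize(np.hstack([a,b]),None,fx=2.6,fy=2.6,interpolation=2))"
```

```text
t 20.75 tcp [473.4 -26.4 249.7] gap -0.0 F [-0.7  0.3 -0.4] j [-0.31 -0.12  1.85 -0.    1.42 -0.11]
-> [ 536.7 -264.5  250. ] row [-220.6, 109.7, -0.1] turn -0.0
-> [ 536.7 -264.5  150. ] row [-220.6, 109.6, 99.9] turn -0.0
```

View pics/v6.png

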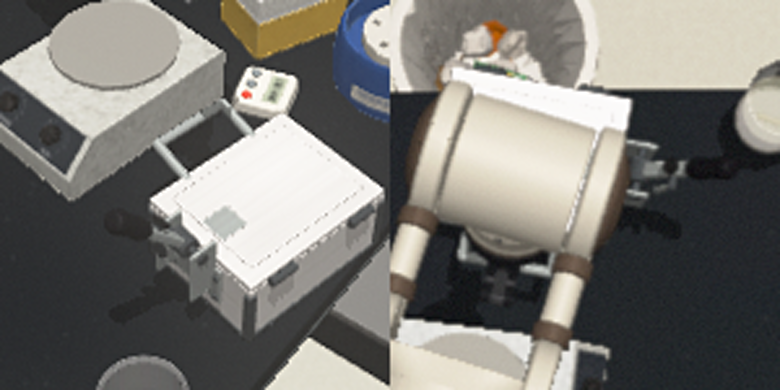

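The lid looks fully shut and the lever is still open. Now I go outside the lever.

```bash
python3 -c "
from h import *
a=cv2.imread('pics/side0.png')[230:330,310:390];b=cv2.imread('pics/s6.png')[230:330,310:390]
d=np.abs(a.astype(int)-b).max(2);print((d>40).sum(), d[:,40:].max(), cv2.phaseCorrelate(np.float64(a[...,1]),np.float64(b[...,1])))"
```

```text
41 45 ((0.062267684456074335, 0.06732045464431025), 0.9573616498805959)
```

Call:
arm_command(steps=[[[255,-30,15,0,0],[255,-60,30,0,0],[255,-90,45,0,0],[255,-120,60,0,0],[255,-150,75,0,0],[255,-180,90,0,0],[255,-205,102,0,0],[255,-221,110,0,0],[255,-221,110,0,0],[255,-221,110,0,0]]])

```text
t: 21.68
tcp_pos: [535.6, -264.6, 246.9]
eef_rot: [0.775, 0.632, -0.0, -0.002]
contact_force: [-0.2, 0.8, -0.1]
finger_gap: 0.1
```

Call:
arm_command(steps=[[[255,0,0,30,0],[255,0,0,60,0],[255,0,0,85,0],[255,0,0,97,0],[255,0,0,97,0],[255,0,0,97,0]]])

```text
t: 22.18
tcp_pos: [536.4, -263.8, 152.4]
eef_rot: [0.775, 0.633, -0.0, -0.001]
contact_force: [0.4, -0.3, 0.3]
finger_gap: -0.2
```

```bash
python3 -c "
from h import *
go([cw(0,y)+[150] for y in (-220,-180,-140,-100,-80)],-0.202)"
```

```text
t 22.1833 tcp [ 536.4 -263.8  152.4] gap -0.2 F [ 0.4 -0.3  0.3] j [-0.66  0.29  1.61  0.    1.25 -0.46]
-> [ 536.7 -264.5  150. ] row [-0.7, 0.4, 2.4] turn 0.001
-> [ 544.7 -225.3  150. ] row [39.3, 0.4, 2.4] turn 0.001
-> [ 552.7 -186.2  150. ] row [79.3, 0.5, 2.5] turn 0.001
-> [ 560.7 -147.   150. ] row [119.3, 0.5, 2.5] turn 0.001
-> [ 564.7 -127.4  150. ] row [139.3, 0.5, 2.5] turn 0.001
```

Call:
arm_command(steps=[[[255,0,0,-8,0],[255,12,0,-8,0],[255,20,0,-8,0],[255,27,0,-8,0],[255,34,0,-8,0],[255,41,0,-8,0],[255,48,0,-8,0],[255,54,0,-8,0],[255,60,0,-8,0],[255,60,0,-8,0]]])

```text
t: 23.02
tcp_pos: [550.1, -206.9, 163.1]
eef_rot: [0.775, 0.633, -0.0, 0.003]
contact_force: [-0.3, -5.6, 3.6]
finger_gap: 0.0
```

```bash
python3 -c "
from h import *
go([cw(0,-100)+[160]],-0.202)
shot('side','s7')
a=cv2.imread('pics/s7.png')[180:330,220:370]
cv2.imwrite('pics/v7.png',cv2.resize(a,None,fx=3.5,fy=3.5,interpolation=2))"
```

```text
t 23.0167 tcp [ 550.1 -206.9  163.1] gap 0.0 F [-0.3 -5.6  3.6] j [-0.56  0.25  1.63 -0.    1.26 -0.36]
-> [ 560.7 -147.   160. ] row [60.9, -1.5, 2.8] turn 0.001
```

View pics/v7.png

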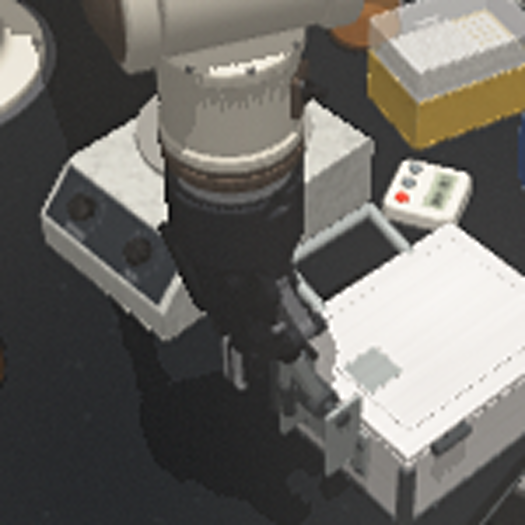

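The fingertips are on the grip's outer side, pushing with about 6 N. I keep going.

Call:
arm_command(steps=[[[255,7,0,0,0],[255,14,0,0,0],[255,21,0,0,0],[255,28,0,0,0],[255,35,0,0,0],[255,42,0,0,0],[255,48,0,0,0],[255,54,0,0,0],[255,59,0,0,0],[255,64,0,0,0]]])

```text
t: 23.9
tcp_pos: [561.2, -142.1, 159.7]
eef_rot: [0.775, 0.632, -0.0, -0.001]
contact_force: [-0.4, -1.6, -1.0]
finger_gap: 0.3
```

Call:
arm_command(steps=[[[255,4,0,0,0],[255,8,0,0,0],[255,12,0,0,0],[255,16,0,0,0],[255,20,0,0,0],[255,20,0,0,0]]])

```text
t: 24.4
tcp_pos: [565.6, -122.8, 160.5]
eef_rot: [0.775, 0.632, 0.0, -0.0]
contact_force: [0.0, -0.2, -0.1]
finger_gap: 0.4
```

Force has vanished, so it probably snapped over. I back off, rise and look.

Call:
arm_command(steps=[[[255,-15,0,-15,0],[255,-30,0,-40,0],[255,-50,0,-75,0],[255,-80,0,-100,0],[255,-110,0,-100,0],[255,-140,0,-100,0],[255,-140,0,-100,0]]])

```text
t: 24.98
tcp_pos: [536.2, -265.9, 261.2]
eef_rot: [0.776, 0.63, -0.001, 0.001]
contact_force: [-0.6, 0.2, -1.1]
finger_gap: 0.2
```

```bash
python3 -c "
from h import *
st()
shot('side','s8');shot('top','t8')
a=cv2.imread('pics/s8.png')[180:400,200:420];b=cv2.imread('pics/t8.png')[120:340,180:460]
cv2.imwrite('pics/v8.png',cv2.resize(np.hstack([a,b]),None,fx=1.6,fy=1.6,interpolation=2))"
```

```text
{'t': 24.983, 'joint_pos': [-0.661, 0.199, 1.492, -0.002, 1.448, -0.454], 'qvel': [0.065, -0.007, 0.042, 0.051, 0.021, 0.062], 'effort': [-0.683, -42.728, -34.963, -0.086, -0.072, -0.416], 'tcp_pos': [536.246, -265.899, 261.215], 'eef_rot': [0.776, 0.63, -0.001, 0.001], 'contact_force': [-0.583, 0.2, -1.079], 'torque': [-0.008, 0.02, 0.023], 'finger_gap': 0.242}
```

View pics/v8.png

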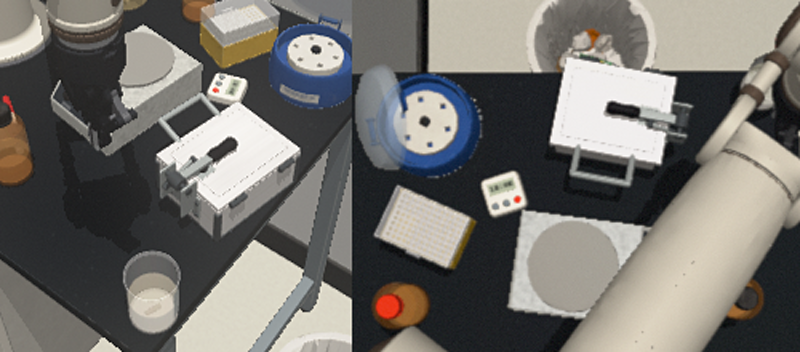

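The clamp lies level over the shut lid, at about (215,160) in the side crop and (640,112) in the top crop. The tip box, bottles and beaker are in place and the robot is clear. I'm handing in.

```bash
python3 -c "
from rig import finish_job; print(finish_job())"
```

```text
the job is handed in; nothing more can be done
None
```

The case is packed in the chest with the lid shut and clamped, and the job was handed in at about 25 s of the 70 s allowed.

- **Lid open:** I gripped the bail and swung the lid back to about 1.8 rad, well past upright.
- **Case:** I gripped it across its 58 mm, set it flat on the chest floor and let go. A picture taken after release showed it lying flat inside.
- **Lid shut:** I regripped the bail and lowered the lid along its arc until it seated. It stopped moving and the force rose. An image taken then matched the starting one, where the lid had measured as shut (offset under 0.1 pixel).
- **Clamp:** I then pushed the lever over its centre with the closed fingers.

**Last checks:** the final pictures show the lever lying level over the shut lid. The tip box, bottles and beaker look to be where they stood; I judged that by eye. The gripper was clear, with forces near zero.

**Disagreements:**
- The real bail arc was a few mm off my model, which gave forces up to about 22 N while opening; I corrected for it on the way.
- Seating the lid peaked at about 44 N at the wrist, pressing through the finger pads on the bail. That is over the 40 N limit for the arm or the gripper's body, but I take that limit not to cover the fingers; it is well under the 120 N wrist limit.
- The two cameras disagreed by about 5 mm on where the case stood, so I aimed between them, and the grasp was good.

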